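# Release the dish hold-down with the spring-bar fork

### The arm

A 6-joint arm with a two-finger parallel gripper is mounted at the origin on the work surface. World frame = base frame: x ahead of the robot, y to its left, z up, the work surface at z = 0. Lengths are in m, angles in degrees, forces in N, time in s.
With the tool pointing down it reaches from about 0.3 to 0.75 m from the base axis. Payload 8.5 kg.
Tool frame: the origin (TCP) lies at the very end of the fingers, on their centre line; the grasp point (between the pads) lies env.pinch_z behind it (env.pinch_z is the distance from the TCP to the grasp point, in m); z points along the fingers, y is the line along which they close (so a half turn about z gives the same grasp; the last joint's range is limited). The gripper opens to 85 mm and grips with 20 to 120 N. Pads are 22 mm wide; open, the fingers measure 114 mm over their backs; the gripper's body (76 mm by 85 mm) begins 54 mm behind the grasp point. The pads swing forward as they close: fully open they stand 13 mm farther back than shut.
Start: joints at [-82.179, 21.807, 74.336, -0, 83.858, -12.336], TCP at [0.19, -0.516, 0.231] pointing down, gripper open.
Joint ranges: [-178.18, 178.18], [-50.72, 133.34], [12.68, 142.11], [-81.47, 261.47], [9.98, 163.14], [-165.26, 165.26]. Speed limits (degrees/s): [136.94, 136.94, 180, 180, 180, 180].

### API

Orientations are given as a 3x3 rotation matrix whose columns are the frame's x, y, z axes.
In Python, from rig import telemetry, get_image, env gives the robot as it stands. The module is installed in compiled form; this text tells all that it offers.
- The arm moves only by the tool apply_moves, never from a script. Its argument "series" is a list of rows, each a list of 7 numbers: the shift along the tool's x, y, z in mm, then the turn, a rotation vector about the tool's x, y, z in degrees, then the opening, from 0 (shut) to 1 (fully open). A call has 1 to 12 rows; each row shifts and turns the commanded pose from where the row before left it, along the tool's axes as they then stand; what a row does not reach is not made up. A row lasts 1/8 s, in which the tool goes at most 62.5 mm and 10.7 degrees, less where a joint would pass 70% of its speed; a pose out of reach is approached as far as the arm can. A call with a gripper value outside its range is refused whole. The fingers move at their own pace and stop on an object; "grip_force" is the grip in N (left out, the last holds). Time passes only in rows, so rows that do not move let the fingers close. It gives the time, the measured TCP pose, the force, the opening and the grip force at its end, in the units of the state.
- telemetry.observe(): the state, without advancing time (a new reading comes with each control period).
- get_image(name): name is "scene" or "top" or "wrist"; returns a dict with "frame" (420x560x3 uint8, red, green, blue), "z_map" (420x560 float32, m along the optical axis (not along the pixel's ray), 0 where there is no reading), "vertical_fov" (degrees; the focal length in pixels is half the picture's height over the tangent of half this angle, whatever the lens; pixels are square), "cx", "cy" (the principal point, pixels), "eye" and "attitude" of the camera in the world; the wrist camera has in their place "mount" (4x4, takes a point from camera to tool coordinates, whose origin is the TCP and whose axes are the flange's). Camera axes: x right, y up, looking along -z (the intrinsics and any distortion apply to the point x, -y, -z); pixel columns grow to the right and rows downward; lengths in m; the calibration is good to about 2 mm. The wrist camera is an equidistant fisheye: a pixel r from the principal point sees the ray r / f radians off the axis. A picture is of the moment at which its call begins: read the wrist's pose just before it.
- env.close_job(): hands the job in; it is judged then, once.
The state is a dict: "time_s": time; "q": joint angles; "qvel": joint speeds; "joint_efforts": joint torques, N m; "position": TCP position; "tool_rot": TCP orientation; "ft_force": force on the tool from outside, world axes, zero at the start; "wrist_torque": the same for the moment, N m; "grip_width": finger opening in m; "gripper_force": force on a finger pad.
Only numpy, scipy, OpenCV 4.12 (cv2) and the standard library are available. Lean on these libraries where they do the work, as an engineer would, in place of code of your own. Each camera call takes 0.05 s, during which the arm holds its last target. There are 200 camera calls.

### The job

The blue hold-down arm on the white dish station is locked by a spring bar. Take the orange forked tool from its stand, straddle the bar with it and gently press the brass collar sideways against its spring, no more than 14 N, until the arm springs up; then put the tool fully home in its stand and let go. Keep the gripper itself off the station and leave the bottle, the dish on the bench and the tube rack alone.

Things in the scene. Friction and masses are not known exactly. Their poses are not given: they have to be found in the camera images.
- station: white dish station, 150 x 150 mm, 25 mm thick, fixed; origin under its centre. On it a blue hold-down arm over a dish, locked by a steel spring bar (8 mm diameter) along the station's y at x = 45, axis 57 mm up. Along +y at that x (mm): arm lug -35 to -23, guide post -19 to -9 (top 66 up), bare bar -9 to 25, brass collar 25 to 30, spring, housing 42 to 58 (top 68 up). It bears at most 14 N.
- bar_gap (a point): nominal middle of the bare bar, on its axis, between guide post (17 mm to -y) and brass collar (17 mm to +y, 22 mm diameter); axes as the station's. The fork goes here from above; the steel plate below is 24 mm under this point. Bar, collar, posts and arm together are set up to 8 mm along y either way from nominal; this pose does not show it: feel or see it.
- collar_nominal (a point): nominal centre of the collar's -y face (true face up to 8 mm off along y, see bar_gap). Pushed along the station's +y it takes about 2.5 N to start and 0.9 N more per mm, plus 1 to 2 N friction. After about 7 mm the bar's tip leaves the arm's lug and the arm springs up; a hard stop comes at 9 mm. Released, the bar springs home and the arm stays up.
- clamp (a joint): angle of the blue hold-down arm, rad: about 0 = down, locked by the bar; it springs up by itself to 0.6 (its bar end rises some 55 mm and moves toward the station's -x) when the bar is withdrawn
- fork_grip (a point): centre of the orange handle (18 x 14 x 54 mm) of the upright forked tool, 65 mm above the tine tips; z up the handle. Below it a black guard 34 x 24 x 4 (underside 34 above the tips), a steel bridge 21 x 6 x 14, and two tines side by side along x: 20 long, 5 wide (x), 6 thick (y), gap 11 mm. Bridge on bar: tips 16 below the bar axis. Alike after a half turn; about 90 g
- stand_top (a point): centre of the slot's mouth on top of the green tool stand, a fixed block 64 x 56 mm and 45 mm high; the slot, 24 mm (its x) x 10 mm (its y), is 42 mm deep. The tool hangs in it with its guard resting on the top, so the handle's centre is then 31 mm above this point
- reagent: amber reagent bottle, 42 mm diameter, 85 mm high, loose; origin under its base; leave alone
- dish: closed culture dish with white lid, 58 mm diameter, 16 mm high, loose on the bench; origin under its base; leave alone
- rack: white rack with coloured tubes, 50 x 90 mm, 62 mm high, loose; origin under its base; leave alone
Mind the look-alikes: they are no part of the job. Of the things like the part that bears fork_grip, leave any that is green, pink or purple; of the rest the smaller one is meant.

How it is judged:
By the outcome, as a careful person would: the job done as asked, in the order asked, and still so for the second after the job is handed in, with the robot touching nothing.
It also fails if it takes over 61 s, if anything falls off the work surface, if the arm or the gripper's body presses on something with over 40 N, if the wrist force passes 120 N, or if a joint passes its speed limit or range.

## Working session

There is one attempt and no reset: what is moved stays moved. The work goes in short steps, Python scripts to look and compute and a tool call to move; the robot and the scene stay as the last step left them, time stands still between calls to the robot, and variables do not carry over. Pictures are saved under pics/ and viewed, at most 10 in all, crops included, and the job is handed in when it is done.

Besides the shell and the picture viewer there is one more tool, called after "Call:" as a command line: name --pt "numbers of a row" for each row, then --argument value for the rest. apply_moves: Moves the arm, as the interface text tells. Its arguments: {"type":"object","properties":{"series":{"type":"array"},"grip_force":{"type":"number"}},"required":["series"]}

```bash
mkdir -p pics
cat > h.py <<'E'
import numpy as np, cv2
from rig import telemetry, get_image, env
def pts(im):
    h,w=im['z_map'].shape; f=h/2/np.tan(np.radians(im['vertical_fov'])/2)
    v,u=np.mgrid[:h,:w]; z=im['z_map']
    P=np.stack([(u-im['cx'])/f*z,-(v-im['cy'])/f*z,-z],-1)
    W=P@np.array(im['attitude']).T+np.array(im['eye']); W[z==0]=np.nan
    return W
def save(n,a): cv2.imwrite(f'pics/{n}.png',np.ascontiguousarray(a[...,::-1]))
E
python3 - <<'E'
from h import *
for n in ('scene','top'):
    im=get_image(n); print(n,im['vertical_fov'],im['cx'],im['cy'],im['eye'],im['attitude'],{k for k in im})
    save(n,im['frame']); np.savez(n+'.npz',W=pts(im),F=im['frame'])
s=telemetry.observe(); print(s, env.pinch_z)
E
```

```text
scene 56.2745259156962 282.3295536836766 210.41781439539477 [ 0.95008545 -0.39833143  0.76303696] [[ 0.71224686 -0.54385817  0.44375973]
 [ 0.70190627  0.54674052 -0.45651111]
 [ 0.00565587  0.63662634  0.77115168]] {'z_map', 'cx', 'cy', 'vertical_fov', 'eye', 'attitude', 'frame'}
top 45.94451723266529 274.6450448712294 211.51129952218315 [0.25073223 0.02353324 1.25688776] [[ 0.11323977  0.96387441 -0.24108685]
 [-0.99356698  0.109566   -0.02863463]
 [-0.00118526  0.24277851  0.97008102]] {'z_map', 'cx', 'cy', 'vertical_fov', 'eye', 'attitude', 'frame'}
{'time_s': 0.1, 'q': array([-8.21799848e+01,  2.18381525e+01,  7.43793587e+01, -1.71333603e-03,
        8.38571182e+01, -1.23354196e+01]), 'qvel': array([-0.06246308, -0.13123319, -0.21083696, -0.16456222,  0.01277807,
        0.00264274]), 'joint_efforts': array([ 3.22001026e-03, -4.49223876e+01, -2.31655508e+01, -1.84771020e-04,
        3.64260071e-03,  1.85157216e-05]), 'position': array([ 0.18947021, -0.51605915,  0.23077012]), 'tool_rot': array([[ 9.38760232e-01,  3.44571015e-01, -2.06679362e-04],
       [ 3.44570987e-01, -9.38759384e-01,  1.28637018e-03],
       [ 2.49223690e-04, -1.27880888e-03, -9.99999151e-01]]), 'ft_force': array([0.31259547, 0.47428784, 0.03198461]), 'wrist_torque': array([0.09390509, 0.0286019 , 0.02013888]), 'gripper_force': 0.0, 'grip_width': 0.08562704299359815} 0.0187
```

View pics/scene.png

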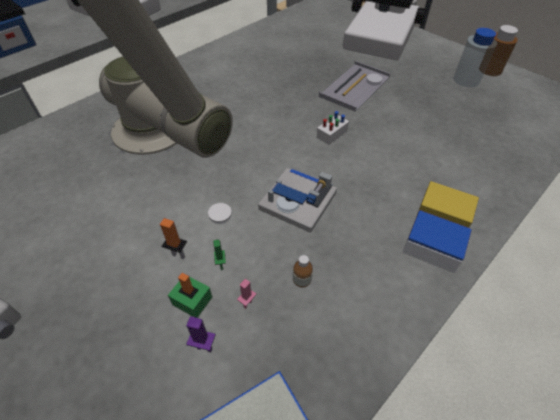

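View pics/top.png

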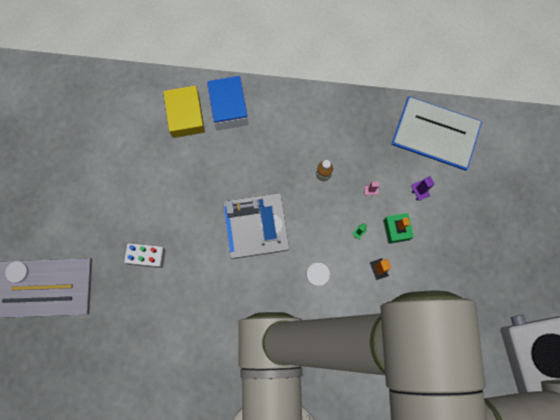

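Tool candidates (scene px): orange in green stand (187,285), larger orange free-standing (171,235), green (218,252), pink (246,291), purple (200,332). By the description I choose the smaller orange one, in the stand. Now I'll measure it and take a close crop.

Run:
```python
from h import *
out=[]
for n in ('scene','top'):
    d=np.load(n+'.npz'); W,F=d['W'],d['F']; H=cv2.cvtColor(F,cv2.COLOR_RGB2HSV); z=W[...,2]
    print(n)
    def rect(name,m,pl=True):
        nn,l,st,c=cv2.connectedComponentsWithStats(m.astype(np.uint8))
        for i in range(1,nn):
            if st[i,4]<25: continue
            p=W[l==i]; p=p[~np.isnan(p[:,0])]
            r=cv2.minAreaRect((p[:,:2]*1000).astype(np.float32))
            print(name,'px',c[i].round(),'n',st[i,4],'rect',np.round(r[0],1),np.round(r[1],1),round(r[2],1),'z',np.percentile(p[:,2]*1000,[2,50,98]).round(1))
    h,s,v=H[...,0],H[...,1],H[...,2]
    rect('green',(h>50)&(h<80)&(s>120)&(v>40)&(z>.035)&(z<.055))
    rect('orange',(h<14)&(s>170)&(v>90)&(z>.02)&(z<.15))
    rect('orangetop',(h<14)&(s>170)&(v>90)&(z>.09)&(z<.15))
    rect('whiteplate',(s<40)&(v>110)&(z>.015)&(z<.033)&(W[...,0]>.2))
    rect('blue',(h>100)&(h<125)&(s>120)&(z>.03)&(z<.12))
    rect('brass',(h>14)&(h<28)&(s>100)&(z>.04)&(z<.1))
    rect('high',(z>.055)&(z<.085)&(W[...,0]>.25)&(abs(W[...,1])<.2))
S=np.load('scene.npz')['F'];T=np.load('top.npz')['F']
a=cv2.resize(S[155:240,245:350],None,fx=3.8,fy=3.8,interpolation=cv2.INTER_CUBIC)
b=cv2.resize(S[205:325,140:265],(400,323),interpolation=cv2.INTER_CUBIC)[:323]
c=cv2.resize(T[185:265,215:300],(399,280),interpolation=cv2.INTER_CUBIC)
e=cv2.resize(T[200:280,345:425],(400,280),interpolation=cv2.INTER_CUBIC)
a=cv2.resize(a,(399,323))
save('crop',np.vstack([np.hstack([a,b]),np.hstack([c,e])])[:600])
```

```text
scene
green px [220. 258.] n 71 rect [ 527.9 -159.9] [18.6 30.8] 55.8 z [35.4 37.9 53.8]
green px [190. 295.] n 555 rect [ 551.3 -258. ] [63.2 55.2] 15.9 z [36.4 44.  47. ]
orange px [167. 224.] n 70 rect [ 439.1 -212.4] [20.2 15.5] 25.1 z [121.4 125.6 128.2]
orange px [183. 278.] n 41 rect [ 552.1 -258.5] [14.2 10.1] 22.0 z [ 97.9 101.6 104.2]
orangetop px [167. 224.] n 70 rect [ 439.1 -212.4] [20.2 15.5] 25.1 z [121.4 125.6 128.2]
orangetop px [183. 278.] n 41 rect [ 552.1 -258.5] [14.2 10.1] 22.0 z [ 97.9 101.6 104.2]
whiteplate px [374.  78.] n 109 rect [329.5 684.5] [47.4 54.3] 34.5 z [15.5 19.  22. ]
whiteplate px [297. 182.] n 486 rect [483.1 134. ] [106.6  56.4] 7.0 z [20.9 23.9 26.9]
whiteplate px [299. 209.] n 903 rect [517.4 101.9] [149.  148.6] 15.2 z [20.9 23.9 28.8]
whiteplate px [219. 212.] n 156 rect [413.6 -68. ] [52.9 53.5] 70.3 z [15.  15.8 18.1]
whiteplate px [273. 392.] n 25 rect [ 802.4 -267.4] [14.4 15.5] 55.0 z [15.  15.6 17. ]
whiteplate px [271. 417.] n 33 rect [ 830.9 -298.4] [22.6 10.7] 21.0 z [15.1 15.7 17.3]
whiteplate px [295. 417.] n 33 rect [ 859.5 -2
[... 1524 characters left out ...]
.6] [54.3 55.8] 50.7 z [15.1 17.2 21.6]
blue px [227.  99.] n 1391 rect [839.6 219.8] [122.   88.6] 17.2 z [57.9 63.  68.2]
blue px [267. 221.] n 396 rect [527.9  75.7] [103.6  29. ] 15.7 z [57.1 62.2 68.4]
brass px [182. 107.] n 1230 rect [804.3 334. ] [123.9  89.8] 16.9 z [43.7 50.9 56. ]
brass px [324. 170.] n 96 rect [672.5 -52.9] [33.9 28.7] 69.1 z [49.  58.9 67.1]
high px [239. 102.] n 385 rect [844.4 181.4] [123.4  37.2] 0.3 z [57.6 62.8 68.2]
high px [324. 168.] n 142 rect [676.2 -55. ] [38.3 35. ] 82.9 z [55.3 61.2 84.8]
high px [372. 188.] n 36 rect [ 633.1 -176.3] [20.7 10.5] 64.2 z [57.  70.5 83.9]
high px [259. 218.] n 741 rect [517.3 111.5] [126.2 110.8] 21.0 z [56.9 62.7 71.5]
```

View pics/crop.png

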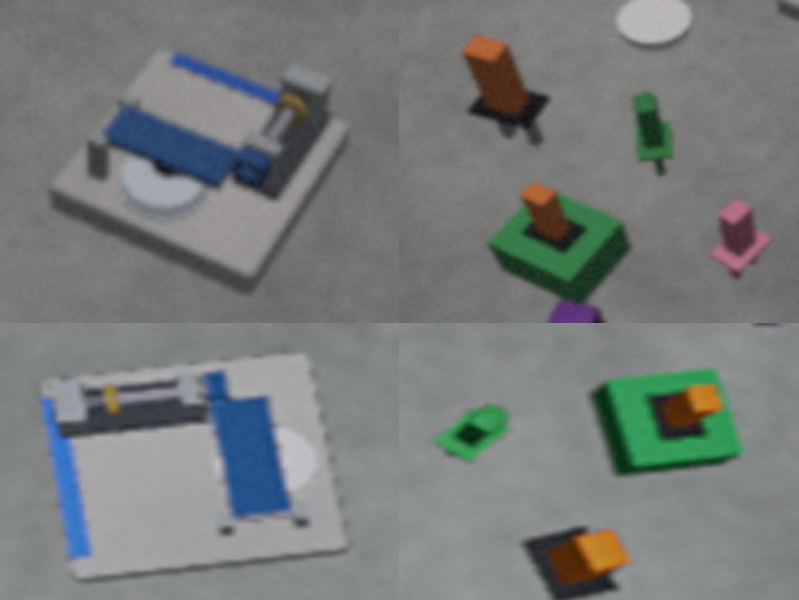

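The crop shows the smaller orange handle sitting in the green stand, crop (545,210), and the larger free-standing one at (497,75), which is the decoy. The station has its housing towards world +y and brass collar at crop (292,105). I'll move above the stand.

Call:
apply_moves --pt "42.8 -11.9 0 0 0 0 1" --pt "42.8 -11.9 0 0 0 0 1" --pt "42.8 -11.9 0 0 0 0 1" --pt "42.8 -11.9 0 0 0 0 1" --pt "42.8 -11.9 0 0 0 0 1" --pt "42.8 -11.9 0 0 0 0 1" --pt "42.8 -11.9 0 0 0 0 1" --pt "42.8 -11.9 0 0 0 0 1" --pt "42.8 -11.9 0 0 0 0 1" --pt "42.8 -11.9 0 0 0 4.1 1" --pt "0 0 0 0 0 0 1" --pt "0 0 0 0 0 0 1"

```text
time_s: 1.6
position: [0.5499, -0.2572, 0.2309]
tool_rot: [[0.961, 0.277, -0.001], [0.277, -0.961, 0.0], [-0.001, -0.001, -1.0]]
ft_force: [0.5, -1.0, 0.1]
grip_width: 0.0857
gripper_force: 0.0
```

```bash
cat >> h.py <<'E'
def wpts(im,s):
    h,w=im['z_map'].shape; f=h/2/np.tan(np.radians(im['vertical_fov'])/2)
    v,u=np.mgrid[:h,:w]; x=(u-im['cx']);y=(v-im['cy']); r=np.hypot(x,y)+1e-9; t=r/f
    k=np.tan(t)/r; z=im['z_map']
    P=np.stack([x*k*z,-y*k*z,-z,np.ones_like(z)],-1)
    T=P@np.array(im['mount']).T
    W=T[...,:3]@np.array(s['tool_rot']).T+np.array(s['position']); W[z==0]=np.nan
    return W,T[...,:3]
def comps(name,m,W,R=np.eye(2),mn=25):
    nn,l,st,c=cv2.connectedComponentsWithStats(m.astype(np.uint8))
    for i in range(1,nn):
        if st[i,4]<mn: continue
        p=W[l==i]; p=p[~np.isnan(p[:,0])]
        r=cv2.minAreaRect((p[:,:2]*1000).astype(np.float32))
        print(name,'px',c[i].round(),'n',st[i,4],'rect',np.round(r[0],1),np.round(r[1],1),round(r[2],1),'z',np.percentile(p[:,2]*1000,[2,50,98]).round(1))
E
python3 - <<'E'
from h import *
s=telemetry.observe(); im=get_image('wrist'); W,T=wpts(im,s); F=im['frame']
save('w1',F); np.savez('w1.npz',W=W,F=F)
print(s['position'],s['tool_rot'].round(4),im['vertical_fov'],im['mount'])
H=cv2.cvtColor(F,cv2.COLOR_RGB2HSV);h,sa,v=H[...,0],H[...,1],H[...,2];z=W[...,2]
comps('green',(h>50)&(h<80)&(sa>100)&(v>30)&(z>.040)&(z<.05),W)
comps('otop',(h<16)&(sa>150)&(v>60)&(z>.097)&(z<.11),W)
comps('guard',(v<60)&(z>.045)&(z<.055),W)
for n in('scene','top'):
    d=np.load(n+'.npz'); W,F=d['W'],d['F'];H=cv2.cvtColor(F,cv2.COLOR_RGB2HSV)
    m=(H[...,0]>10)&(H[...,0]<32)&(H[...,1]>70)&(np.hypot(W[...,0]-.517,W[...,1]-.103)<.1)
    comps('brass',m,W,mn=3)
E
```

```text
[ 0.54992586 -0.25724282  0.23093562] [[ 9.608e-01  2.772e-01 -9.000e-04]
 [ 2.772e-01 -9.608e-01  3.000e-04]
 [-8.000e-04 -5.000e-04 -1.000e+00]] 65.70646984690485 [[ 1.85993672e-04  9.46672220e-01  3.22198189e-01  8.30584703e-02]
 [ 9.99999966e-01 -2.34873327e-04  1.12832378e-04  3.28546142e-04]
 [ 1.82491038e-04  3.22198157e-01 -9.46672232e-01 -1.41799278e-01]
 [ 0.00000000e+00  0.00000000e+00  0.00000000e+00  1.00000000e+00]]
green px [282. 177.] n 2404 rect [ 550.1 -256.7] [64.2 55.9] 16.0 z [42.5 44.2 47.9]
green px [192. 172.] n 42 rect [ 533.7 -162.6] [12.9  2. ] 49.5 z [40.7 45.4 49.7]
otop px [282. 193.] n 113 rect [ 550.4 -256.6] [16.4 13.1] 15.9 z [ 97.2 101.4 103.4]
otop px [208. 282.] n 176 rect [ 443.9 -212.7] [26.3 13.1] 65.3 z [ 97.3 102.8 109.6]
guard px [18. 98.] n 30 rect [568.4  90.2] [18.3  4.1] 14.1 z [47.2 50.2 54.1]
guard px [ 31. 141.] n 39 rect [521.6  59.8] [21.2  7.8] 15.6 z [45.2 48.3 55. ]
guard px [282. 175.] n 282 rect [ 550.4 -256.4] [32.2 21.6] 16.6 z [46.9 48.2 49.8]
guard px [ 41. 173.] n 37 rect [483.9  38.1] [9.  2.5] 15.1 z [45.2 49.9 54.2]
guard px [191. 173.] n 38 rect [ 534.  -162.8] [11.1  1.2] 54.2 z [45.3 49.8 54.9]
guard px [218. 258.] n 501 rect [ 437.5 -210.6] [46.1 31.9] 25.6 z [49.  51.3 52.8]
guard px [113. 416.] n 27 rect [ 20.5 -67.8] [25.1  3.5] 17.5 z [45.1 49.2 54.3]
brass px [322. 183.] n 32 rect [551.4 151.9] [19.1 13.1] 21.1 z [50.  62.2 67.4]
brass px [238. 207.] n 20 rect [549.6 150.1] [17.9  4.8] 15.6 z [36.2 65.5 71.8]
```

View pics/w1.png

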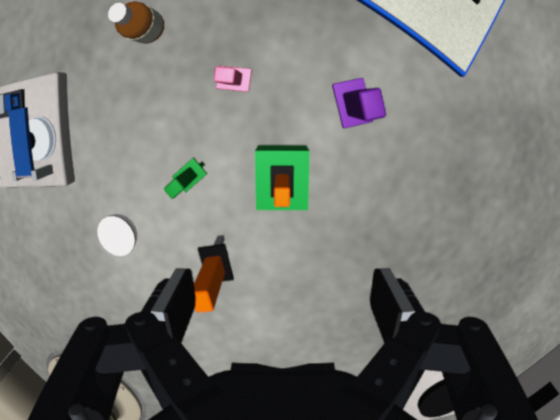

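The wrist view agrees: tool at (282,190), 0.7 mm from the TCP, yaw 16°. Descending and gripping.

Call:
apply_moves --pt "0.6 -0.6 40 0 0 0 1" --pt "0 0 40 0 0 0 1" --pt "0 0 40 0 0 0 0.6" --pt "0 0 30 0 0 0 0.5" --pt "0 0 18 0 0 0 0.4" --pt "0 0 0 0 0 0 0.2" --pt "0 0 0 0 0 0 0" --pt "0 0 0 0 0 0 0" --pt "0 0 0 0 0 0 0" --pt "0 0 0 0 0 0 0" --pt "0 0 0 0 0 0 0" --grip_force 70

```text
time_s: 3.02
position: [0.5507, -0.2563, 0.0634]
tool_rot: [[0.961, 0.277, 0.0], [0.277, -0.961, -0.0], [0.0, 0.0, -1.0]]
ft_force: [-0.3, 0.0, -0.7]
grip_width: 0.0132
gripper_force: 68.1
```

Call:
apply_moves --pt "0 0 -15 0 0 0 0" --pt "0 0 -30 0 0 0 0" --pt "0 0 -40 0 0 0 0" --pt "0 0 -42 0 0 0 0" --pt "12.5 -43.4 0 0 0 0 0" --pt "12.5 -43.4 0 0 0 0 0" --pt "12.5 -43.4 0 0 0 0 0" --pt "12.5 -43.4 0 0 0 0 0" --pt "12.5 -43.4 0 0 0 0 0" --pt "12.5 -43.4 0 0 0 0 0" --pt "12.5 -43.4 0 0 0 0.9 0" --pt "0 0 0 0 0 0 0"

```text
time_s: 4.53
position: [0.5505, 0.0624, 0.1915]
tool_rot: [[0.964, 0.265, 0.001], [0.265, -0.964, 0.0], [0.001, 0.0, -1.0]]
ft_force: [-0.1, -0.5, -1.3]
grip_width: 0.0132
gripper_force: 68.5
```

Run:
```python
from h import *
s=telemetry.observe(); im=get_image('wrist'); W,T=wpts(im,s); F=im['frame']
np.savez('w2.npz',W=W,F=F,T=T)
print(s['position'],s['tool_rot'].round(4),s['ft_force'])
H=cv2.cvtColor(F,cv2.COLOR_RGB2HSV);h,sa,v=H[...,0],H[...,1],H[...,2];z=W[...,2]
near=np.hypot(W[...,0]-.517,W[...,1]-.103)<.13
comps('plate',near&(z>.02)&(z<.03),W,mn=200)
comps('brass',near&(h>10)&(h<32)&(sa>70)&(z>.03),W,mn=8)
comps('high',near&(z>.0615)&(z<.08)&(sa<60),W,mn=15)
comps('bar',near&(z>.05)&(z<.0615)&(sa<60),W,mn=15)
ys,xs=np.where(near&(z>.05)); print(ys.min(),ys.max(),xs.min(),xs.max())
save('w2',F)
```

```text
[0.55048842 0.06239034 0.19146969] [[ 9.642e-01  2.651e-01  1.200e-03]
 [ 2.651e-01 -9.642e-01  2.000e-04]
 [ 1.200e-03  1.000e-04 -1.000e+00]] [-0.09536772 -0.45254526 -1.31267277]
plate px [262. 158.] n 4861 rect [526.4 106.1] [131.8 149.8] 15.2 z [20.9 24.  27.5]
plate px [205. 225.] n 6528 rect [485.  128.5] [100.9  86.1] 15.1 z [22.5 24.1 26. ]
brass px [187. 170.] n 234 rect [549.  150.4] [26.3  8.4] 17.5 z [32.9 63.2 67.7]
brass px [282. 293.] n 2752 rect [552.   62.5] [20.6 13.9] 15.3 z [181.9 223.4 231.2]
high px [162. 172.] n 588 rect [545.7 171.6] [30.1 16.9] 16.2 z [62.1 67.  68.5]
high px [232. 171.] n 326 rect [562.3 110. ] [24.4 10. ] 15.0 z [62.3 65.  66.3]
high px [176. 172.] n 43 rect [549.2 158.9] [7.9 6.1] 9.8 z [61.6 62.6 63.9]
bar px [174. 168.] n 190 rect [550.7 162.3] [30.2 16. ] 32.7 z [50.5 58.6 61.5]
bar px [238. 166.] n 86 rect [565.  106.2] [25.5  8.4] 35.1 z [51.2 57.9 61.1]
bar px [209. 169.] n 319 rect [556.8 131.3] [ 8.3 32.8] 13.6 z [56.2 59.5 61.2]
bar px [243. 263.] n 81 rect [474.3  80.6] [8.1 8.1] 21.5 z [50.7 59.5 60.9]
153 419 65 499
```

View pics/w2.png

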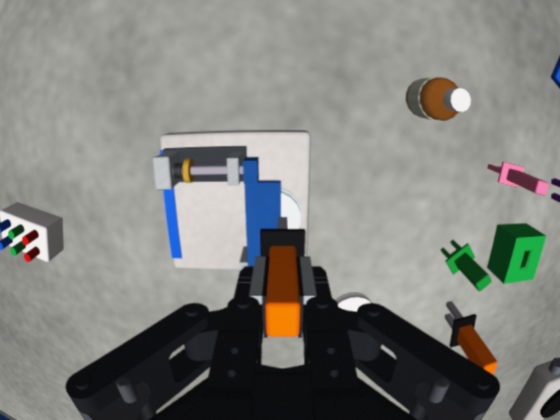

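The wrist view shows the bare bar at (209,169), the guide post at (232,171), the collar at (187,170) and the housing at (162,172). Post to housing comes to 63.8 mm against the nominal 64. Next I'll check how the tool sits in the grip.

Run:
```python
from h import *
d=np.load('w2.npz');T,F=d['T']*1000,d['F'];H=cv2.cvtColor(F,cv2.COLOR_RGB2HSV)
x,y,z=T[...,0],T[...,1],T[...,2]
near=(abs(x)<30)&(abs(y)<25)
def q(n,m): 
    print(n,m.sum(),*[np.percentile(a[m],[1,10,50,90,99]).round(1) for a in(x,y,z)] if m.sum() else '')
o=near&(H[...,0]<16)&(H[...,1]>150)
q('top',o&(z<-36.5)); q('front',o&(z>-30)&(z<5))
for lo,hi in((-35,-25),(-20,-10),(-5,5)): q('front%d'%lo,o&(z>lo)&(z<hi))
q('guard',near&(z>9)&(z<17)&(H[...,2]<60)); q('below',near&(z>19)&(z<56))
bt=np.array([.5568,.1313,.057]);
```

```text
top 467 [-8.2 -6.4  5.8  8.5  9.1] [-6.5 -5.9  0.6  6.6  7.3] [-39.8 -39.1 -38.2 -37.  -36.6]
front 1188 [ 7.6  8.2  8.7  9.2 10.5] [-6.4 -5.2  0.2  5.8  7.1] [-29.8 -27.4 -14.9   0.3   4.4]
front-35 443 [ 7.6  8.1  8.7  9.2 10.7] [-6.4 -5.2  0.2  5.8  6.9] [-34.9 -34.2 -30.2 -26.3 -25.1]
front-20 334 [ 7.6  8.1  8.7  9.1 10.5] [-6.3 -5.3  0.2  5.9  7.1] [-19.9 -19.1 -14.7 -10.8 -10.1]
front-5 266 [7.6 8.3 8.8 9.2 9.6] [-6.4 -5.2  0.6  5.8  7. ] [-4.8 -4.1 -0.3  3.9  4.8]
guard 851 [ 2.3  5.4 11.5 16.1 16.8] [-11.1  -9.6   0.1   9.8  11.4] [13.7 14.4 15.2 16.  16.7]
below 120 [ 9.7  9.8 10.1 10.5 10.6] [-2.5 -1.9  0.4  2.7  3.2] [34.1 35.1 43.2 51.3 53.1]
```

Call:
apply_moves --pt "6.1 -16.2 0 0 0 0.2 0" --pt "6.1 -16.2 0 0 0 0 0" --pt "6.1 -16.2 0 0 0 0 0" --pt "6.1 -16.1 0 0 0 0 0" --pt "0 0 25 0 0 0 0" --pt "0 0 25 0 0 0 0" --pt "0 0 15 0 0 0 0" --pt "0 0 0 0 0 0 0" --pt "0 0 0 0 0 0 0"

```text
time_s: 5.7
position: [0.5581, 0.1287, 0.1262]
tool_rot: [[0.966, 0.258, 0.002], [0.258, -0.966, 0.0], [0.002, 0.0, -1.0]]
ft_force: [-0.6, -0.5, -1.0]
grip_width: 0.0134
gripper_force: 68.5
```

Run:
```python
from h import *
s=telemetry.observe(); im=get_image('wrist'); W,T=wpts(im,s); F=im['frame'];T=T*1000
print(s['position'].round(4),s['tool_rot'].round(4)[:2,:2],s['ft_force'].round(2))
x,y,z=T[...,0],T[...,1],T[...,2]; zz=W[...,2]; H=cv2.cvtColor(F,cv2.COLOR_RGB2HSV)
bar=(abs(x)<15)&(abs(y)<60)&(zz>.04)&(zz<.072)
def q(n,m): print(n,m.sum(),*[np.percentile(a[m],[2,10,50,90,98]).round(1) for a in(x,y,z)] if m.sum() else '')
q('brass',bar&(H[...,0]>10)&(H[...,0]<32)&(H[...,1]>70))
q('top',bar&(zz>.063)&(H[...,1]<60)&(y>0)); q('house',bar&(zz>.063)&(H[...,1]<60)&(y<0))
q('barR',bar&(zz>.056)&(H[...,1]<60)&(y>5)&(y<11));q('barL',bar&(zz>.056)&(H[...,1]<60)&(y>-12)&(y<-5))
save('w3',cv2.resize(F[110:320,180:460],(800,600),interpolation=cv2.INTER_CUBIC))
```

```text
[0.5581 0.1287 0.1262] [[ 0.9661  0.2581]
 [ 0.2581 -0.9661]] [-0.56 -0.47 -1.03]
brass 280 [-10.3  -7.    2.4   8.5   9.2] [-26.3 -24.4 -22.  -19.8 -19.7] [58.6 59.2 61.8 69.2 74.2]
top 448 [-12.1  -9.9   0.4   9.1  10.5] [14.7 15.8 19.6 23.4 24.2] [59.9 60.5 61.2 62.1 62.9]
house 942 [-14.1 -11.7  -0.1  11.2  13.1] [-52.2 -50.6 -44.1 -37.7 -34.2] [58.  58.4 59.3 60.7 62.8]
barR 76 [-3.2 -2.6  0.1  2.2  2.5] [ 5.6  5.9  8.3 10.4 10.5] [65.3 65.5 66.7 68.8 69.3]
barL 97 [-3.3 -2.6  0.1  2.1  2.7] [-11.7 -11.3  -8.9  -5.9  -5.5] [65.  65.7 66.8 68.6 69.7]
```

View pics/w3.png

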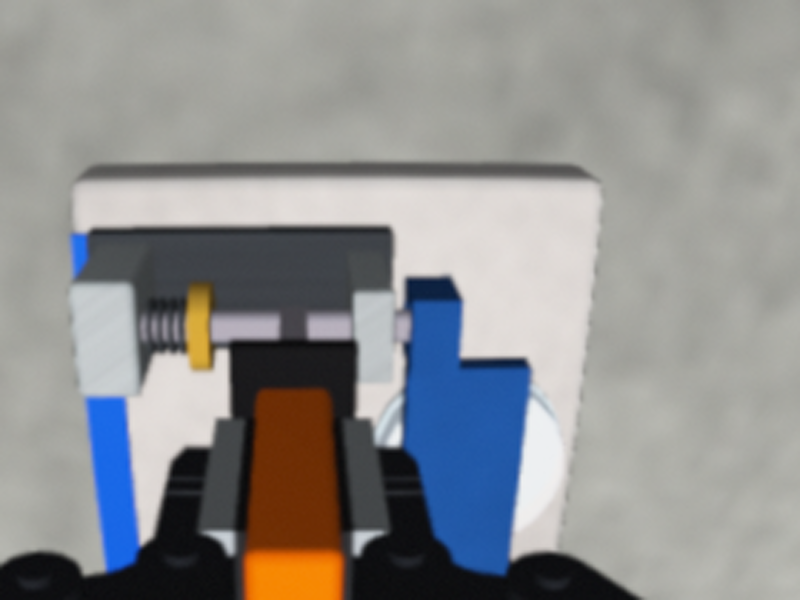

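The fork is lined up over the bar: bar centre at tool x≈0, collar face at y=-19.7, post edge at +14.7. Descending.

Call:
apply_moves --pt "0 -2.5 0 0 0 0 0" --pt "0 0 8 0 0 0 0" --pt "0 0 8 0 0 0 0" --pt "0 0 7 0 0 0 0" --pt "0 0 7 0 0 0 0" --pt "0 0 0 0 0 0 0" --pt "0 0 0 0 0 0 0"

```text
time_s: 6.62
position: [0.5571, 0.131, 0.0955]
tool_rot: [[0.966, 0.258, 0.0], [0.258, -0.966, -0.0], [0.0, 0.0, -1.0]]
ft_force: [-0.1, 0.2, -1.3]
grip_width: 0.0134
gripper_force: 68.5
```

Call:
apply_moves --pt "0 -3 0 0 0 0 0" --pt "0 -3 0 0 0 0 0" --pt "0 -3 0 0 0 0 0" --pt "0 -2 0 0 0 0 0" --pt "0 -1 0 0 0 0 0" --pt "0 0 0 0 0 0 0" --pt "0 0 0 0 0 0 0"

```text
time_s: 7.5
position: [0.5539, 0.1425, 0.0953]
tool_rot: [[0.966, 0.258, 0.0], [0.258, -0.966, -0.0], [0.0, 0.0, -1.0]]
ft_force: [0.6, -0.1, -1.2]
grip_width: 0.013
gripper_force: 68.5
```

Call:
apply_moves --pt "0 -0.5 0 0 0 0 0" --pt "0 -0.5 0 0 0 0 0" --pt "0 -0.5 0 0 0 0 0" --pt "0 -0.5 0 0 0 0 0" --pt "0 -0.5 0 0 0 0 0" --pt "0 -0.5 0 0 0 0 0" --pt "0 0 0 0 0 0 0"

```text
time_s: 8.38
position: [0.5532, 0.1452, 0.0953]
tool_rot: [[0.966, 0.258, 0.0], [0.258, -0.966, -0.001], [-0.0, 0.001, -1.0]]
ft_force: [0.4, -3.8, -1.7]
grip_width: 0.0128
gripper_force: 68.5
```

Call:
apply_moves --pt "0 -0.5 0 0 0 0 0" --pt "0 -0.5 0 0 0 0 0" --pt "0 -0.5 0 0 0 0 0" --pt "0 -0.5 0 0 0 0 0" --pt "0 -0.5 0 0 0 0 0" --pt "0 -0.5 0 0 0 0 0" --pt "0 -0.5 0 0 0 0 0" --pt "0 -0.5 0 0 0 0 0" --pt "0 0 0 0 0 0 0"

```text
time_s: 9.5
position: [0.5523, 0.1484, 0.0954]
tool_rot: [[0.966, 0.258, 0.0], [0.258, -0.966, -0.002], [-0.0, 0.002, -1.0]]
ft_force: [1.4, -7.4, -1.8]
grip_width: 0.0128
gripper_force: 68.6
```

Call:
apply_moves --pt "0 -0.5 0 0 0 0 0" --pt "0 -0.5 0 0 0 0 0" --pt "0 -0.5 0 0 0 0 0" --pt "0 -0.5 0 0 0 0 0" --pt "0 -0.5 0 0 0 0 0" --pt "0 0 0 0 0 0 0"

```text
time_s: 10.25
position: [0.5518, 0.1505, 0.0954]
tool_rot: [[0.966, 0.258, 0.001], [0.258, -0.966, -0.003], [-0.0, 0.003, -1.0]]
ft_force: [2.3, -8.4, -1.5]
grip_width: 0.0135
gripper_force: 68.6
```

```bash
cat > up.py <<'E'
from h import *
im=get_image('scene');W=pts(im);H=cv2.cvtColor(im['frame'],cv2.COLOR_RGB2HSV)
m=(H[...,0]>100)&(H[...,0]<125)&(H[...,1]>120)&(np.hypot(W[...,0]-.517,W[...,1]-.103)<.11)&(W[...,2]>.035)
print('blue z',np.percentile(W[m][:,2]*1000,[2,50,98]).round(1),m.sum(),telemetry.observe()['ft_force'].round(1),telemetry.observe()['position'].round(4))
E
python3 up.py
```

```text
blue z [52.8 60.5 77.7] 383 [ 1.2 -8.3 -0.8] [0.5518 0.1505 0.0954]
```

Call:
apply_moves --pt "0 -0.5 0 0 0 0 0" --pt "0 -0.5 0 0 0 0 0" --pt "0 0 0 0 0 0 0"

```text
time_s: 10.68
position: [0.5516, 0.1512, 0.0954]
tool_rot: [[0.966, 0.258, 0.001], [0.258, -0.966, -0.003], [-0.0, 0.003, -1.0]]
ft_force: [1.2, -10.0, -1.5]
grip_width: 0.0133
gripper_force: 68.6
```

```bash
python3 up.py
```

```text
blue z [53.1 60.7 76.6] 385 [ 2.  -9.2 -1.2] [0.5516 0.1512 0.0954]
```

Call:
apply_moves --pt "0 -0.5 0 0 0 0 0" --pt "0 -0.3 0 0 0 0 0" --pt "0 0 0 0 0 0 0"

```text
time_s: 11.1
position: [0.5513, 0.1522, 0.0953]
tool_rot: [[0.966, 0.258, 0.001], [0.258, -0.966, -0.002], [-0.0, 0.003, -1.0]]
ft_force: [1.2, -8.3, -2.0]
grip_width: 0.0131
gripper_force: 69.0
```

```bash
python3 up.py
```

```text
blue z [ 63.7  93.7 121.8] 276 [ 1.3 -8.3 -1.6] [0.5513 0.1522 0.0954]
```

The arm has sprung up (blue now reaches 122 mm). Backing off and lifting out.

Call:
apply_moves --pt "0 3 0 0 0 0 0" --pt "0 4 0 0 0 0 0" --pt "0 4 0 0 0 0 0" --pt "0 5 0 0 0 0 0" --pt "0 0 0 0 0 0 0" --pt "0 0 -10 0 0 0 0" --pt "0 0 -25 0 0 0 0" --pt "0 0 -35 0 0 0 0" --pt "0 0 -40 0 0 0 0" --pt "0 0 0 0 0 0 0" --pt "0 0 0 0 0 0 0"

```text
time_s: 12.52
position: [0.5546, 0.1382, 0.205]
tool_rot: [[0.966, 0.258, -0.001], [0.258, -0.966, 0.0], [-0.001, -0.0, -1.0]]
ft_force: [0.3, 0.2, -1.9]
grip_width: 0.0132
gripper_force: 69.0
```

Call:
apply_moves --pt "-11.8 42 0 0 0 0 0" --pt "-11.8 42 0 0 0 0 0" --pt "-11.8 42 0 0 0 0 0" --pt "-11.8 42 0 0 0 0 0" --pt "-11.8 42 0 0 0 0 0" --pt "-11.8 42 0 0 0 0 0" --pt "-11.8 42 0 0 0 0 0" --pt "-11.8 42 0 0 0 0 0" --pt "-11.8 42 0 0 0 -1.1 0" --pt "0 0 0 0 0 0 0" --pt "0 0 0 0 0 0 0"

```text
time_s: 13.9
position: [0.5497, -0.2539, 0.2043]
tool_rot: [[0.961, 0.276, -0.002], [0.276, -0.961, 0.002], [-0.001, -0.002, -1.0]]
ft_force: [0.0, 0.6, -0.9]
grip_width: 0.0131
gripper_force: 69.1
```

```bash
python3 - <<'E'
from h import *
s=telemetry.observe(); im=get_image('wrist'); W,T=wpts(im,s); F=im['frame'];T=T*1000
print(s['position'].round(5),s['tool_rot'].round(4),s['ft_force'].round(2))
dw=np.array([.5507,-.2563,.0634])-s['position']; print('delta in tool mm',(s['tool_rot'].T@dw*1000).round(1))
x,y,z=T[...,0],T[...,1],T[...,2];H=cv2.cvtColor(F,cv2.COLOR_RGB2HSV)
near=(abs(x)<30)&(abs(y)<25);o=near&(H[...,0]<16)&(H[...,1]>150)
def q(n,m): print(n,m.sum(),*[np.percentile(a[m],[2,10,50,90,98]).round(1) for a in(x,y,z)] if m.sum() else '')
for lo,hi in((-35,-25),(-5,5)): q('front%d'%lo,o&(z>lo)&(z<hi))
q('top',o&(z<-36.5));q('guard',near&(z>9)&(z<17)&(H[...,2]<60)); q('below',near&(z>19)&(z<58))
E
python3 up.py
```

```text
[ 0.54972 -0.25386  0.20426] [[ 0.961   0.2764 -0.0017]
 [ 0.2764 -0.961   0.0016]
 [-0.0012 -0.0021 -1.    ]] [ 0.01  0.61 -0.94]
delta in tool mm [  0.4   2.9 140.9]
front-35 453 [ 7.7  8.2  8.6  9.2 10.1] [-6.3 -5.3  0.2  5.7  6.8] [-34.9 -34.3 -29.9 -26.1 -25.3]
front-5 261 [7.7 8.3 8.8 9.1 9.3] [-6.1 -5.1  0.6  5.9  7. ] [-4.6 -4.2 -0.1  4.   4.7]
top 442 [-7.9 -6.5  5.8  8.6  9.1] [-6.6 -6.   0.2  6.6  7.1] [-39.5 -39.  -38.1 -36.9 -36.6]
guard 863 [ 2.7  5.5 11.7 16.1 16.8] [-11.   -9.5   0.1   9.8  11.3] [14.1 14.5 15.2 16.  16.6]
below 120 [ 9.7  9.8 10.1 10.4 10.5] [-2.4 -1.9  0.4  2.7  3.2] [34.6 35.5 43.2 51.6 52.7]
blue z [ 63.3  93.7 121.1] 269 [-0.1  0.3 -0.7] [ 0.55   -0.2534  0.2049]
```

Call:
apply_moves --pt "0 3 0 0 0 0 0" --pt "0 0 35 0 0 0 0" --pt "0 0 35 0 0 0 0" --pt "0 0 25 0 0 0 0" --pt "0 0 5 0 0 0 0" --pt "0 0 0 0 0 0 0" --pt "0 0 0 0 0 0 0" --pt "0 0 0 0 0 0 0"

```text
time_s: 15.0
position: [0.5511, -0.2576, 0.1062]
tool_rot: [[0.961, 0.277, 0.001], [0.277, -0.961, -0.001], [0.001, 0.001, -1.0]]
ft_force: [1.0, -1.0, -1.6]
grip_width: 0.0133
gripper_force: 69.1
```

Run:
```python
from h import *
s=telemetry.observe()
print(s['position'].round(5),s['tool_rot'].round(4),s['ft_force'].round(2))
dw=np.array([.5507,-.2563,.0634])-s['position']; print('delta in tool mm',(s['tool_rot'].T@dw*1000).round(1))
```

```text
[ 0.55113 -0.25759  0.10622] [[ 9.610e-01  2.766e-01  1.300e-03]
 [ 2.766e-01 -9.610e-01 -9.000e-04]
 [ 1.000e-03  1.200e-03 -1.000e+00]] [ 0.98 -1.01 -1.58]
delta in tool mm [-0.1 -1.4 42.8]
```

Call:
apply_moves --pt "0 -1 0 0 0 0 0" --pt "0 0 6 0 0 0 0" --pt "0 0 4 0 0 0 0" --pt "0 0 0 0 0 0 0" --pt "0 0 0 0 0 0 0"

```text
time_s: 15.62
position: [0.5506, -0.2565, 0.0953]
tool_rot: [[0.961, 0.277, -0.0], [0.277, -0.961, -0.0], [-0.0, 0.0, -1.0]]
ft_force: [-0.4, -0.4, -0.8]
grip_width: 0.0131
gripper_force: 69.1
```

Call:
apply_moves --pt "0 0 5 0 0 0 0" --pt "0 0 5 0 0 0 0" --pt "0 0 0 0 0 0 0" --pt "0 0 0 0 0 0 0"

```text
time_s: 16.12
position: [0.5506, -0.2565, 0.0853]
tool_rot: [[0.961, 0.277, 0.0], [0.277, -0.961, -0.0], [0.0, 0.0, -1.0]]
ft_force: [-0.0, -0.1, -0.3]
grip_width: 0.0131
gripper_force: 69.1
```

Going in freely. 22 mm remain.

Call:
apply_moves --pt "0 0 6 0 0 0 0" --pt "0 0 6 0 0 0 0" --pt "0 0 5 0 0 0 0" --pt "0 0 3 0 0 0 0" --pt "0 0 1 0 0 0 0" --pt "0 0 1 0 0 0 0" --pt "0 0 0 0 0 0 0" --pt "0 0 0 0 0 0 0"

```text
time_s: 17.12
position: [0.5506, -0.2565, 0.0635]
tool_rot: [[0.961, 0.277, 0.0], [0.277, -0.961, -0.0], [0.0, 0.0, -1.0]]
ft_force: [0.2, -0.6, -1.1]
grip_width: 0.0134
gripper_force: 69.1
```

Call:
apply_moves --pt "0 0 0.4 0 0 0 0" --pt "0 0 0 0 0 0 0.2" --pt "0 0 0 0 0 0 0.4" --pt "0 0 0 0 0 0 0.7" --pt "0 0 0 0 0 0 1" --pt "0 0 0 0 0 0 1" --pt "0 0 0 0 0 0 1" --pt "0 0 0 0 0 0 1"

```text
time_s: 18.12
position: [0.5506, -0.2565, 0.0629]
tool_rot: [[0.961, 0.277, 0.0], [0.277, -0.961, 0.0], [0.0, -0.0, -1.0]]
ft_force: [0.6, -0.4, 0.1]
grip_width: 0.0855
gripper_force: 0.0
```

Call:
apply_moves --pt "0 0 -15 0 0 0 1" --pt "0 0 -30 0 0 0 1" --pt "0 0 -40 0 0 0 1" --pt "0 0 -40 0 0 0 1" --pt "0 0 -30 0 0 0 1" --pt "0 0 0 0 0 0 1" --pt "0 0 0 0 0 0 1"

```text
time_s: 19.0
position: [0.5502, -0.2562, 0.2175]
tool_rot: [[0.961, 0.277, -0.001], [0.277, -0.961, 0.001], [-0.001, -0.001, -1.0]]
ft_force: [-0.3, -0.5, -0.0]
grip_width: 0.0851
gripper_force: 0.0
```

```bash
python3 - <<'E'
from h import *
s=telemetry.observe(); im=get_image('wrist'); W,T=wpts(im,s); F=im['frame']
save('w4',F); H=cv2.cvtColor(F,cv2.COLOR_RGB2HSV);h,sa,v=H[...,0],H[...,1],H[...,2];z=W[...,2]
comps('green',(h>50)&(h<80)&(sa>100)&(v>30)&(z>.040)&(z<.05),W,mn=200)
comps('otop',(h<16)&(sa>150)&(v>60)&(z>.097)&(z<.11),W)
comps('guard',(v<60)&(z>.045)&(z<.055),W,mn=200)
E
python3 up.py
```

```text
green px [282. 181.] n 2538 rect [ 550.2 -256.5] [64.3 55.9] 16.3 z [42.7 44.1 47.7]
otop px [283. 196.] n 107 rect [ 551.8 -256.5] [15.7 13.4] 16.1 z [ 97.6 101.2 103.1]
otop px [206. 290.] n 204 rect [ 444.4 -212.6] [26.7 13.3] 65.5 z [ 97.3 103.7 109.8]
guard px [282. 178.] n 292 rect [ 551.3 -256.6] [31.3 21.6] 15.5 z [46.7 48.2 49.6]
guard px [216. 263.] n 533 rect [ 437.7 -209.9] [45.8 32.3] 24.4 z [49.1 51.2 52.6]
blue z [ 63.5  93.6 122.1] 269 [ 0.3 -0.4 -0.5] [ 0.5502 -0.2562  0.2169]
```

View pics/w4.png

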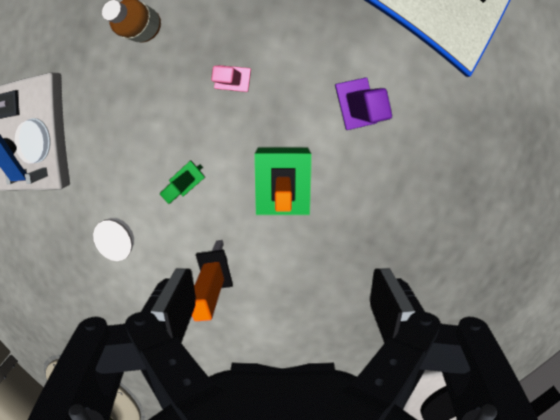

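The picture shows the tool upright and home in the stand at (282,190), with guard and handle at their original heights. The arm is up at the left edge (10,160), and everything else is undisturbed.

```bash
python3 -c "
from rig import env; print(env.close_job())"
```

```text
the job is handed in; nothing more can be done
None
```

The job is handed in: the hold-down arm sprung up with about 10 N on the collar at most, the forked tool is fully home in its stand and released, and the bottle, bench dish and rack were left alone, in about 19 s.

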